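# Set the press stop: touch, then back off four clicks

### The arm

A 6-joint arm with a two-finger parallel gripper is mounted at the origin on a cart in front of the work surface, level with it; the furniture and walls round the work are solid. World frame = base frame: x ahead of the robot, y to its left, z up, the work surface at z = 0. Lengths are in m, angles in rad, forces in N, time in s.
With the tool pointing down it reaches from about 0.35 to 0.775 m from the base axis. Payload 5.5 kg.
Tool frame: the origin (TCP) lies at the very end of the fingers, on their centre line; the grasp point (between the pads) lies 19 mm behind it; z points along the fingers, y is the line along which they close (so a half turn about z gives the same grasp; the last joint's range is limited). The gripper opens to 85 mm and grips with 20 to 120 N. Pads are 22 mm wide; open, the fingers measure 114 mm over their backs; the gripper's body (76 mm by 85 mm) begins 54 mm behind the grasp point. The pads swing forward as they close: fully open they stand 13 mm farther back than shut.
Start: joints at [0.981, 0.313, 0.046, 1.304, 0, 1.431], TCP at [0.25, 0.518, 0.206] pointing down, gripper open.
Joint ranges: [-2.76, 2.76], [-0.86, 1.69], [-1.03, 1.26], [-2.2, 2.34], [-1.47, 1.5], [-3.14, 3.14]. Speed limits (rad/s): [2.57, 2.57, 3.14, 3.14, 3.14, 3.14].

### API

Orientations are given as a unit quaternion [w, x, y, z].
In Python, from workcell import env, viewer, nets gives the robot as it stands. The module is installed in compiled form; this text tells all that it offers.
- The arm moves only by the shell command python3 -m creep 'ROWS' [OPENING] [FORCE]. ROWS is a JSON list of rows, 1 to 8 of them, each an object with the fields trans (a list: dx, dy, dz in parts of the range, where 1.0 means 0.5 m), rotvec (a list: a rotation vector rx, ry, rz in fractions of the full range, 1 being 4 rad); a field left out counts as zero; each row is the pose to reach, as a shift and turn from the pose commanded when the command began, along the tool's axes at that moment; what a row does not reach only later rows make up. A row lasts 1/8 s, in which the tool goes at most 0.0625 m and 0.188 rad, less where a joint would pass 70% of its speed; a pose out of reach is approached as far as the arm can. OPENING is the finger opening in m, set as the command begins (- or left out keeps the last). The fingers move at their own pace and stop on an object; FORCE is the grip in N (left out, the last holds). Time passes only in rows, so rows that do not move let the fingers close. It prints the time, the measured TCP pose, the force, the opening and the grip force at its end. Input that does not fit is refused with a message, and nothing moves.
- env.get_state(): the state, without advancing time (a new reading comes with each control period).
- viewer.read_camera(name): name is "scene" or "top" or "wrist"; returns a dict with "image" (400x640x3 uint8, red, green, blue), "K" (3x3 intrinsics, pixels), "R" (3x3) and "t" (3): a world point X has camera coordinates R X + t. Camera axes: x right, y down, z forward; pixel columns grow to the right and rows downward; lengths in m; the calibration is good to about 2 mm. The wrist camera is an equidistant fisheye: a pixel r from the principal point sees the ray r / f radians off the axis. A picture is of the moment at which its call begins. There is no depth.
- env.hand_in(): hands the job in; it is judged then, once.
Trained networks look in a picture, given as the dict that the camera call returned (one of the last four; its "shot" number tells which), for a name from the list of things; names that differ only in an ending like _2 or _b are one class to them, and where a whole thing is asked for, a point or a joint stands for the part that bears it (a point fixed in the world has none). Each returns a list of dicts, best first, with "confidence" (0 to 1); they miss things now and then, are a little off and sometimes report something else, mostly with a low value. They report only what shows in the picture. A call takes as long as a camera call.
- nets.outline_of(label, picture): "region" (400x640 bool, what is visible of it) and "box" ([left, top, right, bottom] in pixels, round what is visible of it).
The state is a dict: "clock": time; "joint_pos": joint angles; "qvel": joint speeds; "tau": joint torques, N m; "tcp_pos": TCP position; "orientation": TCP orientation; "wrist_force": force on the tool from outside, world axes, zero at the start; "ft_torque": the same for the moment, N m; "finger_gap": finger opening in m; "grip_force": force on a finger pad.
Only numpy, scipy, OpenCV 4.12 (cv2) and the standard library are available. Lean on these libraries where they do the work, as an engineer would, in place of code of your own. Each camera call takes 0.05 s, during which the arm holds its last target. There are 200 camera calls.

### The job

Set the clearance of the small setting stand: turn the ring on its top clockwise (seen from above) until the foot below just touches the anvil - feel for it and do not force it - then back the ring off four clicks and let go. One click is 1/24 of a turn. Do not disturb the loose things lying round the stand.

Things in the scene. Friction and masses are not known exactly. Their poses are not given: they have to be found in the camera images.
- stand: Fixed setting stand: grey base plate 120 x 130 x 14 mm, two steel columns carrying an aluminium bridge 68 x 124 mm (along the stand's x and y) whose top is 124 mm above the desk; on the bridge sits the adjusting ring. Origin: centre of the underside of the base, z up, on the ring's axis.
- ring_top (a point): Centre of the top of the dark ribbed adjusting ring, on its axis, 153 mm above the desk. The ring is 56 mm across, 26 mm high, 3 mm clear of the bridge, and keeps its height. A light pointer bar on top runs from the middle to the rim along the point's -x. Grip it across the rim from above in any direction. Nothing within 100 mm of the axis is higher. z up, turns with the ring.
- ring (a joint): Ring angle in rad, growing clockwise seen from above. Clockwise lowers the foot 60 mm a turn (0.167 mm a degree). It clicks 24 times a turn (every 0.262 rad): let go, it tends to settle into a notch, up to 0.13 rad off. Turning it free takes up to 0.1 Nm, rippling with the clicks. Range -0.5 to 4.5; starts at 0 to 0.6; the foot meets the anvil 1.5 to 3.5 rad further on.
- anvil_seat (a point): Centre of the base plate's top (14 mm above the desk), where the steel anvil stands under the brass foot. The anvil's height differs each time and is not given. The foot is stiffly sprung: past first contact its force grows about 3 N and the ring's torque about 0.03 Nm per degree of ring. 4 N make a touch; over 60 N (18 degrees) is forcing it.
- padlock_brass: Loose padlock 63 x 42 x 15 mm lying on the desk; a bystander. Origin: centre of its underside.
- lock_cylinder: Loose grey lock cylinder 38 x 68 x 17 mm lying on the desk; a bystander. Origin: centre of its underside.
- tape_roll: Loose roll of tape 84 mm across, 19 mm high, lying on the desk; a bystander. Origin: centre of its underside.

How it is judged:
On the way:
1. the foot has touched the anvil (4 N or more between them) (contact force between foot_pad and anvil_face above 4 N), for 0.1 s.
At the end, for the whole second after the job is handed in: The ring has been let go at rest, turned back about four clicks from the touch: the foot stands 6.5 to 12.2 mm above the anvil, which is 39 to 73 degrees of the ring (2.6 to 4.9 clicks) back from first contact (distance between foot_pad and anvil_face between 0.012 and 0.0177 m and velocity of joint ring between -0.05 and 0.05 rad/s).
It fails at once if the foot is forced onto the anvil with more than 60 N (contact force between foot_pad and anvil_face above 60 N).
It fails at once if the padlock is shifted by more than 30 mm (distance of padlock_brass from where it was at the start of the episode above 0.03 m).
It fails at once if the lock cylinder is shifted by more than 30 mm (distance of lock_cylinder from where it was at the start of the episode above 0.03 m).
It fails at once if the tape roll is shifted by more than 30 mm (distance of tape_roll from where it was at the start of the episode above 0.03 m).
It also fails if it takes over 72 s, if anything falls off the work surface, if the arm or the gripper's body presses on something with over 40 N, if the wrist force passes 120 N, or if a joint passes its speed limit or range.

## Working session

There is one attempt and no reset: what is moved stays moved. The work goes in short steps, Python scripts to look and compute and a shell command to move; the robot and the scene stay as the last step left them, time stands still between calls to the robot, and variables do not carry over. Pictures are saved under pics/ and viewed, at most 10 in all, crops included, and the job is handed in when it is done.

```bash
mkdir -p pics; cat > h.py <<'E'
from workcell import env, viewer, nets
import numpy as np, cv2
def ray(c,u,v):
    K=c["K"];d=np.linalg.inv(K)@[u,v,1];return -c["R"].T@c["t"],c["R"].T@d
def atz(c,u,v,z):
    o,d=ray(c,u,v);return o+d*(z-o[2])/d[2]
E
python3 - <<'E'
from h import *
ims=[]
for n in("top","scene"):
    c=viewer.read_camera(n);ims.append(c["image"])
    for l in("ring_top","stand","padlock_brass","lock_cylinder","tape_roll"):
        for r in nets.outline_of(l,c)[:1]:
            m=r["region"];v,u=np.nonzero(m)
            z=.153 if l=="ring_top" else .0
            b=r["box"]
            print(n,l,round(r["confidence"],2),b,atz(c,(b[0]+b[2])/2,(b[1]+b[3])/2,z).round(4),atz(c,u.mean(),v.mean(),z).round(4))
    cv2.imwrite(f"pics/{n}.png",c["image"][:,:,::-1])
s=env.get_state();print(s)
E
```

```text
top ring_top 0.76 [299.3, 224.0, 319.7, 249.5] [0.5395 0.1675 0.153 ] [0.5373 0.1638 0.153 ]
top stand 0.72 [279.4, 215.6, 340.7, 276.1] [0.5371 0.1706 0.    ] [0.5411 0.162  0.    ]
top padlock_brass 0.61 [425.4, 236.5, 442.0, 262.7] [ 0.5081 -0.1427  0.    ] [ 0.5026 -0.1383  0.    ]
top lock_cylinder 0.54 [207.1, 224.5, 228.5, 251.4] [0.572  0.4051 0.    ] [0.5772 0.4084 0.    ]
top tape_roll 0.94 [321.9, 128.6, 353.8, 159.6] [0.8035 0.0814 0.    ] [0.8021 0.0846 0.    ]
scene ring_top 0.82 [280.4, 191.4, 298.1, 205.9] [0.5304 0.1397 0.153 ] [0.5272 0.1413 0.153 ]
scene stand 0.77 [260.0, 191.3, 321.7, 260.0] [0.5925 0.2343 0.    ] [0.5941 0.2437 0.    ]
scene padlock_brass 0.87 [335.7, 290.4, 361.0, 305.4] [ 0.5178 -0.1352  0.    ] [ 0.5049 -0.1291  0.    ]
scene tape_roll 0.62 [363.0, 213.5, 388.9, 230.4] [0.8152 0.0982 0.    ] [0.8116 0.0956 0.    ]
{'clock': 0.6, 'joint_pos': array([9.81424464e-01, 3.13212962e-01, 4.61229716e-02, 1.30363399e+00,
       3.55627229e-05, 1.43120049e+00]), 'qvel': array([ 1.03712892e-03, -1.53282008e-04, -1.16653514e-05, -7.04212198e-04,
       -5.33497902e-04,  1.70643442e-03]), 'tau': array([-1.53511271e-03, -4.80150855e+01,  2.98663867e+01,  3.50334194e-04,
       -1.91480158e-04, -4.72874731e-06]), 'tcp_pos': array([0.25000798, 0.5178491 , 0.20582521]), 'orientation': array([-3.71944267e-06,  2.22997197e-01,  9.74819085e-01,  4.01334568e-05]), 'wrist_force': array([ 0.61713241,  1.44845748, -0.25369136]), 'ft_torque': array([-0.02565515,  0.02710523, -0.00104329]), 'grip_force': 0.0, 'finger_gap': 0.08552173546127866}
```

View pics/top.png

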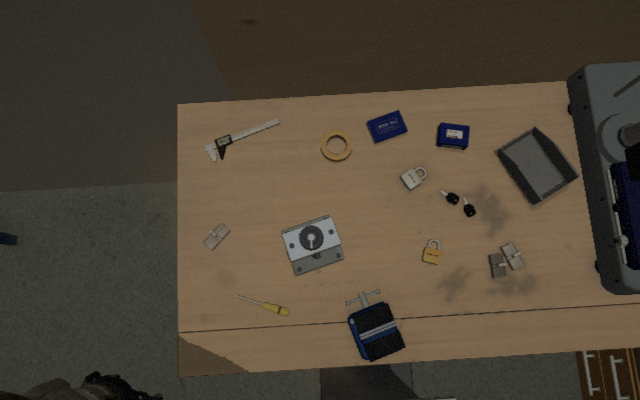

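View pics/scene.png

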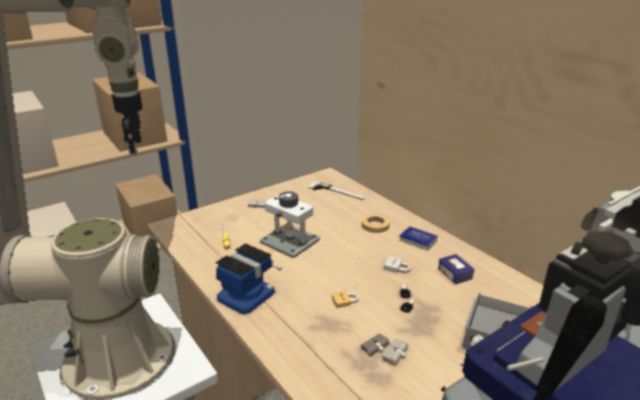

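Units first: shifts go in shares of 0.5 m and turns go in shares of 4 rad. So -0.413 m / 0.5 = -0.826, -0.365 m / 0.5 = -0.73, -0.54 rad / 4 = -0.135.

```bash
python3 -m creep '[{"trans":[-0.1, -0.048, -0.04], "rotvec":[0, 0, -0.045]}, {"trans":[-0.2, -0.096, -0.08], "rotvec":[0, 0, -0.09]}, {"trans":[-0.3, -0.144, -0.1], "rotvec":[0, 0, -0.135]}, {"trans":[-0.4, -0.192, -0.1], "rotvec":[0, 0, -0.18]}, {"trans":[-0.51, -0.24, -0.1], "rotvec":[0, 0, -0.225]}, {"trans":[-0.62, -0.29, -0.1], "rotvec":[0, 0, -0.27]}, {"trans":[-0.73, -0.34, -0.1], "rotvec":[0, 0, -0.315]}, {"trans":[-0.826, -0.388, -0.1], "rotvec":[0, 0, -0.36]}]' 0.085
python3 -m creep '[{"rotvec":[0, 0, -0.045]}, {"rotvec":[0, 0, -0.09]}, {"rotvec":[0, 0, -0.135]}, {"rotvec":[0, 0, -0.18]}, {"rotvec":[0, 0, -0.225]}, {"rotvec":[0, 0, -0.27]}, {"rotvec":[0, 0, -0.315]}, {"rotvec":[0, 0, -0.36]}]'
python3 - <<'E'
from h import *
s=env.get_state();print(s["joint_pos"],s["tcp_pos"],s["orientation"],s["ft_torque"])
c=viewer.read_camera("wrist");print(c["K"],c["R"],-c["R"].T@c["t"])
for r in nets.outline_of("ring_top",c)[:2]:
    v,u=np.nonzero(r["region"]);print(r["confidence"],r["box"],u.mean(),v.mean())
cv2.imwrite("pics/w1.png",c["image"][:,:,::-1])
E
```

```text
clock: 1.6
tcp_pos: [0.5324, 0.1705, 0.256]
orientation: [0.0, -0.454, 0.891, -0.0]
wrist_force: [0.2, 0.4, 0.1]
finger_gap: 0.0849
grip_force: 0.0
clock: 2.6
tcp_pos: [0.5313, 0.172, 0.2559]
orientation: [-0.0, 0.929, -0.37, 0.0]
wrist_force: [0.5, 0.2, 0.2]
finger_gap: 0.0848
grip_force: 0.0
[ 1.69293917e-01  2.72328794e-01  1.11996129e-01  1.41024200e+00
  1.00355936e-04 -2.21383723e+00] [0.53130542 0.17200948 0.25590339] [-1.00607506e-04  9.28949685e-01 -3.70205981e-01  6.84079584e-05] [-0.01541515 -0.01177977 -0.02826942]
[[309.70691629   0.         313.64847357]
 [  0.         309.70691629 201.55272471]
 [  0.           0.           1.        ]] [[-0.68768906 -0.72600463 -0.00101626]
 [-0.69651828  0.6593627   0.28302495]
 [-0.20480734  0.195341   -0.95911201]] [0.58306794 0.12308321 0.42459016]
0.85 [283.5, 148.4, 348.0, 212.0] 314.06234929383396 179.22459524629693
```

View pics/w1.png

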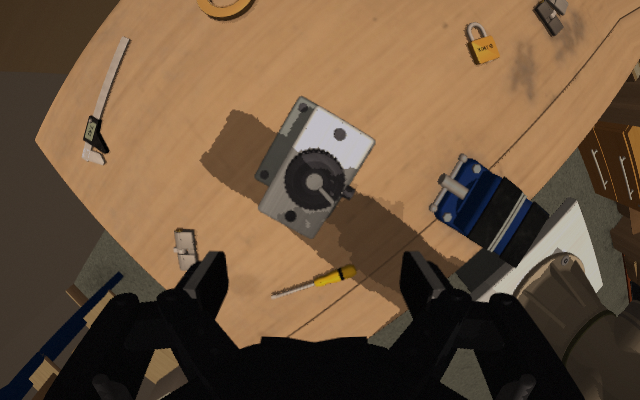

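```bash
cat >> h.py <<'E'
def fish(c,u,v,z):
    K=c["K"];p=np.array([u-K[0,2],v-K[1,2]]);r=np.hypot(*p);th=r/K[0,0]
    d=c["R"].T@np.r_[p/max(r,1e-9)*np.sin(th),np.cos(th)];o=-c["R"].T@c["t"]
    return o+d*(z-o[2])/d[2]
E
python3 - <<'E'
from h import *
c=viewer.read_camera("wrist")
for r in nets.outline_of("ring_top",c)[:1]:
    v,u=np.nonzero(r["region"]);b=r["box"]
    P=np.array([fish(c,a,e,.153) for a,e in zip(u,v)]);print(P.min(0),P.max(0),P.mean(0))
for p in((314.5,181.5),(335,205),(347,192)):print(p,fish(c,*p,.153).round(4))
cv2.imwrite("pics/w2.png",cv2.resize(c["image"][85:250,230:400,::-1],None,fx=3.5,fy=3.5,interpolation=2))
E
```

```text
[0.51163372 0.13692836 0.153     ] [0.5668454 0.1910213 0.153    ] [0.53980683 0.16362674 0.153     ]
(314.5, 181.5) [0.5381 0.1649 0.153 ]
(335, 205) [0.5092 0.1665 0.153 ]
(347, 192) [0.5107 0.1502 0.153 ]
```

View pics/w2.png

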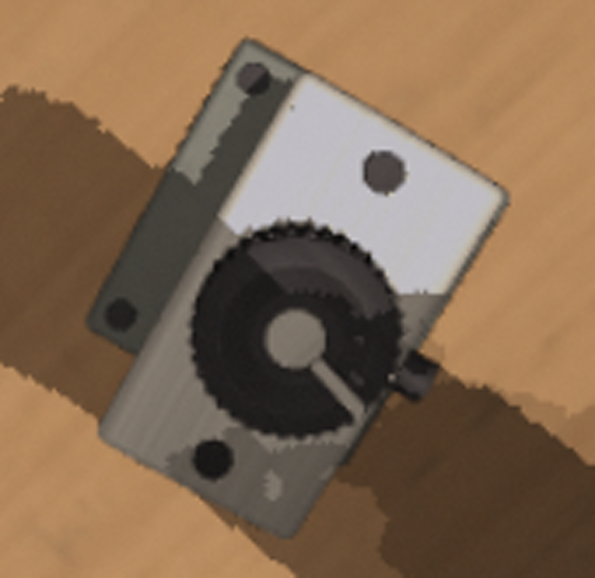

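In the tool's units: 0.125 m / 0.5 = 0.25, 0.0107 m / 0.5 = 0.0214.

```bash
python3 -m creep '[{"trans":[0.0214, 0.0018, 0.06]}, {"trans":[0.0214, 0.0018, 0.12]}, {"trans":[0.0214, 0.0018, 0.16]}, {"trans":[0.0214, 0.0018, 0.19]}, {"trans":[0.0214, 0.0018, 0.21]}, {"trans":[0.0214, 0.0018, 0.23]}, {"trans":[0.0214, 0.0018, 0.25]}, {"trans":[0.0214, 0.0018, 0.25]}]' 0.085
python3 - <<'E'
from h import *
s=env.get_state();print(s["tcp_pos"],s["wrist_force"],s["ft_torque"])
c=viewer.read_camera("wrist")
cv2.imwrite("pics/w3.png",c["image"][:,:,::-1])
E
```

```text
clock: 3.8
tcp_pos: [0.5379, 0.1639, 0.1301]
orientation: [0.0, 0.928, -0.373, -0.001]
wrist_force: [-0.6, -0.4, 1.1]
finger_gap: 0.0853
grip_force: 0.0
[0.53791742 0.16388151 0.13011918] [-0.6173967  -0.38910231  1.06757037] [-0.0340557   0.02744827 -0.00862226]
```

View pics/w3.png

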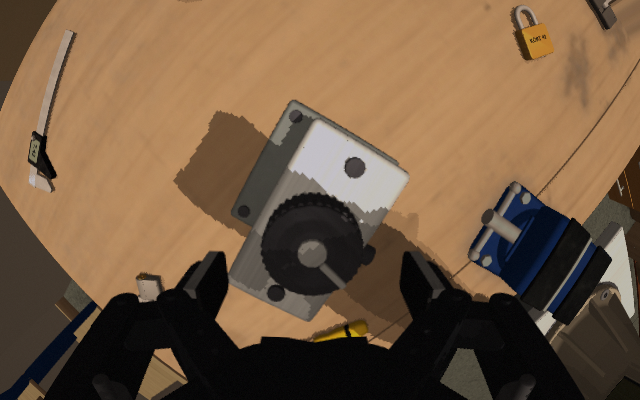

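```bash
python3 - <<'E'
from h import *
c=viewer.read_camera("wrist")
for r in nets.outline_of("ring_top",c)[:1]: print(r["box"],r["confidence"])
print(fish(c,312,254,.153))
E
python3 -m creep '[{}, {}, {}, {}, {}, {}]' 0.04 30
python3 - <<'E'
from h import *
s=env.get_state();print(s["wrist_force"],s["ft_torque"],s["joint_pos"][5])
c=viewer.read_camera("wrist");print(fish(c,312,254,.153))
cv2.imwrite("pics/w4.png",c["image"][150:350,130:490,::-1].repeat(2,0).repeat(2,1))
E
```

```text
[258.4, 190.9, 367.1, 296.5] 0.98
[0.53857498 0.16516681 0.153     ]
clock: 4.7
tcp_pos: [0.5384, 0.164, 0.1308]
orientation: [-0.0, 0.928, -0.373, 0.0]
wrist_force: [0.1, -0.4, -0.2]
finger_gap: 0.04
grip_force: 0.0
[ 0.08968653 -0.38789723 -0.15009561] [-0.01118214  0.00287567  0.00919704] -2.2242635444693195
[0.53865309 0.1652271  0.153     ]
```

View pics/w4.png

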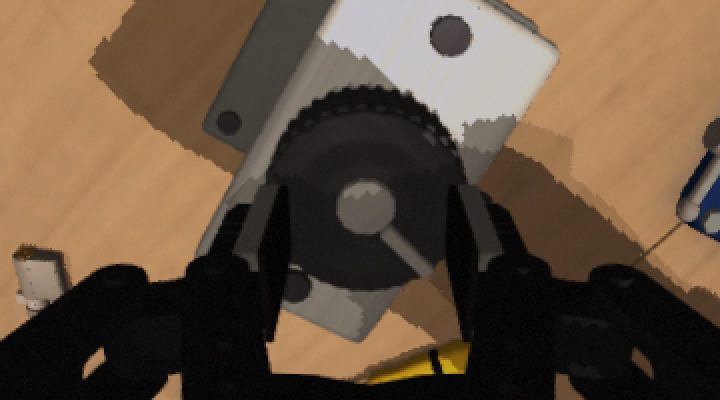

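```bash
cat >> h.py <<'E'
def proj(c,X):
    p=c["R"]@X+c["t"];r=np.hypot(p[0],p[1]);th=np.arctan2(r,p[2]);return (c["K"][:2,2]+c["K"][0,0]*th*p[:2]/r).round(1)
E
python3 - <<'E'
from h import *
s=env.get_state();c=viewer.read_camera("wrist")
w,x,y,z=s["orientation"];X=np.array([1-2*(y*y+z*z),2*(x*y+w*z),0]);Y=np.array([2*(x*y-w*z),1-2*(x*x+z*z),0]);print(s["finger_gap"],s["grip_force"],s["tcp_pos"],X,Y)
for back in(0,.007,.013,.019,.03,.045):
  print(back,[proj(c,s["tcp_pos"]+[0,0,back]+a*X+b*Y) for a,b in((0,0),(.011,.02),(.011,-.02),(-.011,.02),(-.011,-.02))])
print(-c["R"].T@c["t"])
E
```

```text
0.04006011658984738 0.0 [0.538377   0.16396601 0.1308053 ] [ 0.72181946 -0.6920814   0.        ] [-0.6920814  -0.72181946  0.        ]
0 [array([314.1, 236.4]), array([348.5, 218.8]), array([279.6, 218.8]), array([347.1, 253. ]), array([281., 253.])]
0.007 [array([314.1, 241.2]), array([349.9, 223. ]), array([278.3, 223. ]), array([348.3, 258.2]), array([279.9, 258.2])]
0.013 [array([314.1, 245.6]), array([351.1, 226.9]), array([277.1, 226.9]), array([349.3, 262.9]), array([278.8, 262.9])]
0.019 [array([314.1, 250.2]), array([352.4, 231. ]), array([275.9, 231. ]), array([350.5, 268. ]), array([277.7, 267.9])]
0.03 [array([314.1, 259.6]), array([354.9, 239.4]), array([273.3, 239.3]), array([352.7, 278.1]), array([275.5, 278. ])]
0.045 [array([314.1, 274.5]), array([359. , 252.7]), array([269.2, 252.7]), array([356.2, 293.8]), array([272. , 293.8])]
[0.58989117 0.11473334 0.29950913]
```

```bash
python3 - <<'E'
from h import *
c=viewer.read_camera("wrist")["image"][180:330,220:410];d=viewer.read_camera("scene")["image"][140:270,220:340]
a=cv2.resize(c,(570,450),interpolation=2)
a=np.clip(a.astype(float)*1.8,0,255).astype(np.uint8)
b=cv2.resize(d,(230,249),interpolation=2);o=np.zeros((450,800,3),np.uint8);o[:,:570]=a;o[:249,570:]=b
cv2.imwrite("pics/w5.png",o[:,:,::-1])
E
```

```text
(no output)
```

View pics/w5.png

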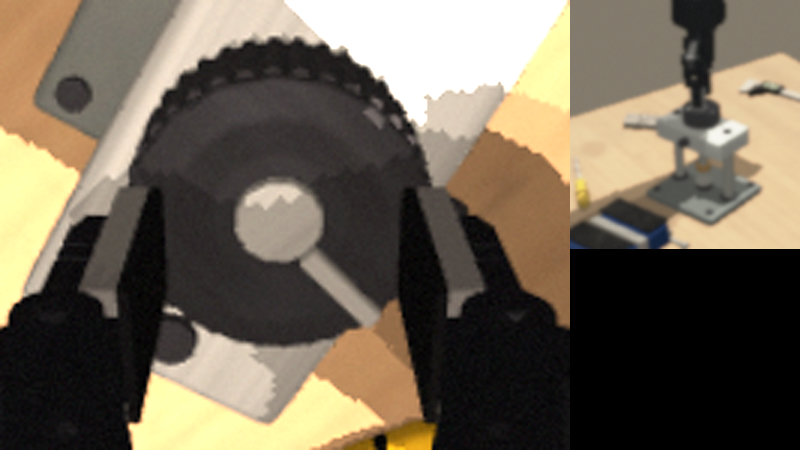

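Fingertips appear around 25–30 mm above the stated TCP (they show at rows ~242, columns 274 and 353, over the ring's rim), so they closed above the ring. Open, go lower carefully, retry.

In the tool's units: 0.015 m / 0.5 = 0.03, 0.012 m / 0.5 = 0.024.

```bash
python3 -m creep '[{}, {}, {}, {}, {"trans":[0, 0, 0.008]}, {"trans":[0, 0, 0.016]}, {"trans":[0, 0, 0.024]}, {"trans":[0, 0, 0.03]}]' 0.085
python3 -m creep '[{}, {}, {}, {}, {}]' 0.045 25
python3 - <<'E'
from h import *
s=env.get_state();print(s["wrist_force"],s["ft_torque"],s["joint_pos"][5])
E
```

```text
clock: 5.9
tcp_pos: [0.5382, 0.1639, 0.1154]
orientation: [0.0, 0.928, -0.373, -0.0]
wrist_force: [0.3, -0.0, 0.1]
finger_gap: 0.085
grip_force: 0.0
clock: 6.52
tcp_pos: [0.5389, 0.1644, 0.1163]
orientation: [-0.001, 0.928, -0.373, 0.0]
wrist_force: [0.6, 3.3, 3.8]
finger_gap: 0.0546
grip_force: 26.8
[0.6462976  3.30446891 3.80729276] [ 0.60168386 -0.22397609 -0.0291427 ] -2.2242070130028244
```

In the tool's units: 0.4 rad / 4 = 0.1.

```bash
cat > st.py <<'E'
from h import *
s=env.get_state();print("F",s["wrist_force"].round(1),"T",s["ft_torque"].round(3),"q6",s["joint_pos"][5].round(3),"tau6",s["tau"][5].round(3))
E
python3 -m creep '[{"rotvec":[0, 0, 0.025]}, {"rotvec":[0, 0, 0.05]}, {"rotvec":[0, 0, 0.075]}, {"rotvec":[0, 0, 0.1]}]';python3 st.py
python3 -m creep '[{"rotvec":[0, 0, 0.025]}, {"rotvec":[0, 0, 0.05]}, {"rotvec":[0, 0, 0.075]}, {"rotvec":[0, 0, 0.1]}]';python3 st.py
python3 - <<'E'
from h import *
c=viewer.read_camera("wrist")
cv2.imwrite("pics/w6.png",cv2.resize(c["image"][180:330,220:410,::-1],None,fx=3,fy=3))
E
```

```text
clock: 7.02
tcp_pos: [0.5388, 0.1643, 0.1163]
orientation: [-0.001, 0.835, -0.551, 0.0]
wrist_force: [0.7, 3.0, 4.8]
finger_gap: 0.0542
grip_force: 26.9
F [0.7 3.  4.8] T [ 0.533 -0.194  0.133] q6 -1.821 tau6 -0.708
clock: 7.52
tcp_pos: [0.5386, 0.1642, 0.1163]
orientation: [-0.0, 0.708, -0.706, 0.0]
wrist_force: [-0.2, 2.4, 3.2]
finger_gap: 0.0543
grip_force: 26.9
F [-0.2  2.4  3.2] T [ 0.522 -0.148  0.1  ] q6 -1.421 tau6 -0.809
```

View pics/w6.png

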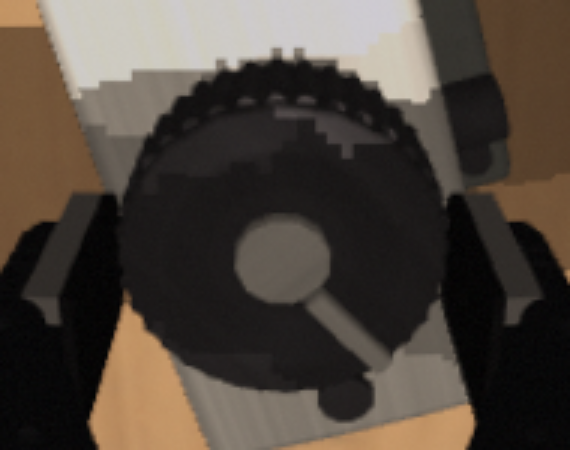

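In the tool's units: 0.5 rad / 4 = 0.125.

```bash
echo 'import sys
sys.exit(int(s["ft_torque"][2]>0.21))' >> st.py
python3 -m creep '[{"rotvec":[0, 0, 0.025]}, {"rotvec":[0, 0, 0.05]}, {"rotvec":[0, 0, 0.075]}, {"rotvec":[0, 0, 0.1]}, {"rotvec":[0, 0, 0.125]}]';python3 st.py &&
python3 -m creep '[{"rotvec":[0, 0, 0.01]}, {"rotvec":[0, 0, 0.02]}]' | grep zz;python3 st.py &&
python3 -m creep '[{"rotvec":[0, 0, 0.01]}, {"rotvec":[0, 0, 0.02]}]' | grep zz;python3 st.py &&
python3 -m creep '[{"rotvec":[0, 0, 0.01]}, {"rotvec":[0, 0, 0.02]}]' | grep zz;python3 st.py
```

```text
clock: 8.2
tcp_pos: [0.5384, 0.1642, 0.1162]
orientation: [0.0, -0.512, 0.859, 0.0]
wrist_force: [-0.6, 2.6, 4.9]
finger_gap: 0.0543
grip_force: 27.0
F [-0.6  2.6  4.9] T [0.49  0.042 0.065] q6 -0.923 tau6 -0.801
F [-0.7  2.5  4.7] T [ 0.5    0.064 -0.034] q6 -0.845 tau6 -0.338
F [-1.   3.1  4.2] T [0.569 0.033 0.039] q6 -0.765 tau6 -0.287
F [-1.1  2.6  4.9] T [0.563 0.107 0.02 ] q6 -0.685 tau6 -0.322
```

In the tool's units: 0.08 rad / 4 = 0.02.

```bash

python3 -m creep '[{"rotvec":[0, 0, 0.01]}, {"rotvec":[0, 0, 0.02]}]' | grep zz;python3 st.py &&
python3 -m creep '[{"rotvec":[0, 0, 0.01]}, {"rotvec":[0, 0, 0.02]}]' | grep zz;python3 st.py &&
python3 -m creep '[{"rotvec":[0, 0, 0.01]}, {"rotvec":[0, 0, 0.02]}]' | grep zz;python3 st.py &&
python3 -m creep '[{"rotvec":[0, 0, 0.01]}, {"rotvec":[0, 0, 0.02]}]' | grep zz;python3 st.py &&
python3 -m creep '[{"rotvec":[0, 0, 0.01]}, {"rotvec":[0, 0, 0.02]}]' | grep zz;python3 st.py &&
python3 -m creep '[{"rotvec":[0, 0, 0.01]}, {"rotvec":[0, 0, 0.02]}]' | grep zz;python3 st.py &&
python3 -m creep '[{"rotvec":[0, 0, 0.01]}, {"rotvec":[0, 0, 0.02]}]' | grep zz;python3 st.py &&
python3 -m creep '[{"rotvec":[0, 0, 0.01]}, {"rotvec":[0, 0, 0.02]}]' | grep zz;python3 st.py
```

```text
F [-1.1  3.5  4.4] T [ 0.57   0.074 -0.044] q6 -0.605 tau6 -0.315
F [-0.9  2.7  4.2] T [0.533 0.13  0.147] q6 -0.525 tau6 -0.22
F [-0.5  3.1  4.2] T [0.583 0.161 0.09 ] q6 -0.445 tau6 -0.3
F [-0.6  3.9  4. ] T [ 0.608  0.214 -0.035] q6 -0.365 tau6 -0.327
F [-0.8  2.7  4.6] T [0.458 0.144 0.204] q6 -0.285 tau6 -0.181
F [-1.7  2.7  4.5] T [0.521 0.17  0.089] q6 -0.205 tau6 -0.258
F [-1.3  3.6  4.5] T [0.68  0.253 0.043] q6 -0.125 tau6 -0.259
F [-2.3  3.7  4.5] T [0.646 0.211 0.211] q6 -0.045 tau6 -0.133
```

In the tool's units: 0.05 rad / 4 = 0.0125.

```bash
sed -i 's/0.21/0.27/' st.py
python3 -m creep '[{"rotvec":[0, 0, 0.0063]}, {"rotvec":[0, 0, 0.0125]}]' | grep zz;python3 st.py &&
python3 -m creep '[{"rotvec":[0, 0, 0.0063]}, {"rotvec":[0, 0, 0.0125]}]' | grep zz;python3 st.py &&
python3 -m creep '[{"rotvec":[0, 0, 0.0063]}, {"rotvec":[0, 0, 0.0125]}]' | grep zz;python3 st.py
```

```text
F [-1.5  4.   6. ] T [0.695 0.25  0.22 ] q6 0.005 tau6 0.073
F [-1.2  3.9  5. ] T [0.664 0.311 0.348] q6 0.055 tau6 0.106
F [-1.2  3.9  5. ] T [0.664 0.311 0.348] q6 0.055 tau6 0.106
```

In the tool's units: 0.02 rad / 4 = 0.005.

```bash
python3 -m creep '[{}]' | grep zz;python3 st.py
python3 -m creep '[{"rotvec":[0, 0, 0.005]}]' | grep zz;python3 st.py
python3 -m creep '[{"rotvec":[0, 0, 0.005]}]' | grep zz;python3 st.py
```

```text
F [-1.9  4.   6. ] T [0.714 0.316 0.188] q6 0.054 tau6 0.276
F [-1.3  3.3  5.3] T [0.696 0.257 0.245] q6 0.075 tau6 0.046
F [-1.9  3.9  6.5] T [0.741 0.285 0.263] q6 0.095 tau6 0.08
```

In the tool's units: 0.03 rad / 4 = 0.0075.

```bash
python3 -m creep '[{}]' | grep zz;python3 st.py
python3 -m creep '[{"rotvec":[0, 0, 0.0075]}]' | grep zz;python3 st.py
python3 -m creep '[{}]' | grep zz;python3 st.py
python3 -m creep '[{}]' | grep zz;python3 st.py
```

```text
F [-0.7  4.   6.2] T [0.685 0.288 0.347] q6 0.094 tau6 0.384
F [-2.4  4.9  5.4] T [0.707 0.315 0.338] q6 0.125 tau6 -0.007
F [-0.2  3.3  4.7] T [0.716 0.292 0.206] q6 0.124 tau6 0.281
F [-2.7  4.5  5.3] T [0.735 0.307 0.217] q6 0.124 tau6 0.217
```

In the tool's units: -1.155 rad / 4 = -0.2888.

```bash
python3 -m creep '[{"rotvec":[0, 0, -0.0375]}, {"rotvec":[0, 0, -0.075]}, {"rotvec":[0, 0, -0.1125]}, {"rotvec":[0, 0, -0.15]}, {"rotvec":[0, 0, -0.1875]}, {"rotvec":[0, 0, -0.225]}, {"rotvec":[0, 0, -0.2625]}, {"rotvec":[0, 0, -0.2888]}]';python3 st.py
python3 -m creep '[{}, {}]'|grep zz;python3 st.py
python3 - <<'E'
from h import *
c=viewer.read_camera("wrist")
cv2.imwrite("pics/w7.png",cv2.resize(c["image"][180:330,220:410,::-1],None,fx=3,fy=3))
E
```

```text
clock: 13.32
tcp_pos: [0.5385, 0.1642, 0.1163]
orientation: [0.0, -0.559, 0.829, 0.0]
wrist_force: [-1.5, 2.8, 4.4]
finger_gap: 0.0544
grip_force: 27.0
F [-1.5  2.8  4.4] T [ 0.575  0.11  -0.058] q6 -1.034 tau6 0.732
F [-1.3  2.9  4.8] T [0.583 0.102 0.038] q6 -1.029 tau6 0.073
```

View pics/w7.png

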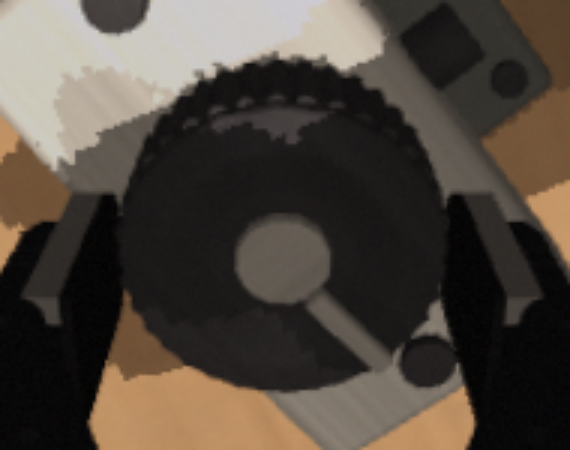

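Ring held without slip. Torque readings are noisy, so I check the touch again, averaging at equal click phase before and at the contact.

In the tool's units: 0.63 rad / 4 = 0.1575.

```bash
cat > av.py <<'E'
from h import *
T=[];
for i in range(8):
    viewer.read_camera("top");s=env.get_state();T.append(s["ft_torque"][2])
T=np.array(T);print("q6",s["joint_pos"][5].round(3),"Tz",T.mean().round(3),"se",(T.std()/8**.5).round(3))
E
python3 -m creep '[{"rotvec":[0, 0, 0.0375]}, {"rotvec":[0, 0, 0.075]}, {"rotvec":[0, 0, 0.1125]}, {"rotvec":[0, 0, 0.1375]}, {"rotvec":[0, 0, 0.1575]}]'|grep zz;python3 av.py
python3 -m creep '[{"rotvec":[0, 0, 0.0125]}, {"rotvec":[0, 0, 0.025]}, {"rotvec":[0, 0, 0.0328]}]'|grep zz;python3 av.py
python3 -m creep '[{"rotvec":[0, 0, 0.0125]}, {"rotvec":[0, 0, 0.025]}, {"rotvec":[0, 0, 0.0328]}]'|grep zz;python3 av.py
python3 -m creep '[{"rotvec":[0, 0, 0.0125]}, {"rotvec":[0, 0, 0.025]}, {"rotvec":[0, 0, 0.0328]}]'|grep zz;python3 av.py
python3 -m creep '[{"rotvec":[0, 0, 0.0125]}, {"rotvec":[0, 0, 0.025]}, {"rotvec":[0, 0, 0.0328]}]'|grep zz;python3 av.py
```

```text
q6 -0.399 Tz -0.104 se 0.012
q6 -0.268 Tz 0.013 se 0.013
q6 -0.137 Tz -0.058 se 0.01
q6 -0.006 Tz 0.192 se 0.01
q6 0.125 Tz 0.208 se 0.011
```

In the tool's units: -1.18 rad / 4 = -0.295.

```bash
python3 -m creep '[{"rotvec":[0, 0, -0.04]}, {"rotvec":[0, 0, -0.08]}, {"rotvec":[0, 0, -0.12]}, {"rotvec":[0, 0, -0.16]}, {"rotvec":[0, 0, -0.2]}, {"rotvec":[0, 0, -0.24]}, {"rotvec":[0, 0, -0.275]}, {"rotvec":[0, 0, -0.295]}]'|grep zz
python3 -m creep '[{}, {}, {}]'|grep zz;python3 av.py
python3 -m creep '[{}, {}, {}, {}, {}]' 0.085
python3 -m creep '[{"trans":[0, 0, -0.02]}, {"trans":[0, 0, -0.06]}, {"trans":[0, 0, -0.1]}, {"trans":[0, 0, -0.16]}, {"trans":[0, 0, -0.22]}, {"trans":[0, 0, -0.22]}]'
python3 - <<'E'
from h import *
c=viewer.read_camera("wrist");x0,y0=[int(k) for k in proj(c,np.array([.5385,.1645,.153]))]
print(x0,y0);cv2.imwrite("pics/w8.png",cv2.resize(c["image"][y0-60:y0+60,x0-80:x0+80,::-1],None,fx=4,fy=4))
np.save("xy.npy",[x0,y0])
E
```

```text
q6 -1.055 Tz 0.088 se 0.01
clock: 20.15
tcp_pos: [0.5384, 0.1639, 0.1157]
orientation: [-0.0, -0.568, 0.823, 0.0]
wrist_force: [0.2, 0.5, -0.7]
finger_gap: 0.0849
grip_force: 0.0
clock: 20.9
tcp_pos: [0.5402, 0.1642, 0.2292]
orientation: [0.003, -0.568, 0.823, -0.001]
wrist_force: [0.7, 0.5, -0.9]
finger_gap: 0.0847
grip_force: 0.0
315 199
```

View pics/w8.png

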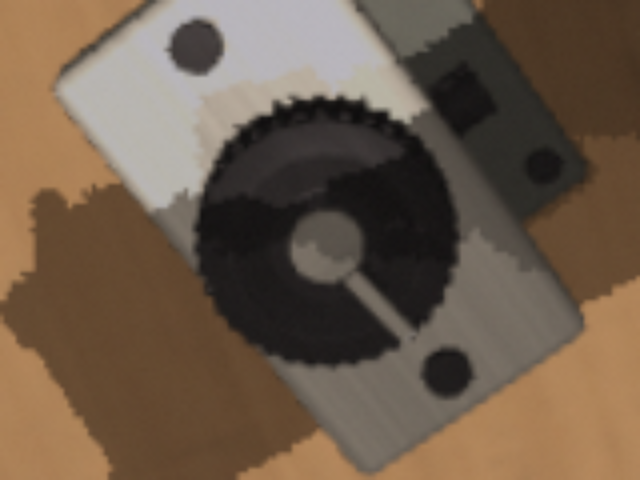

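```bash
python3 -c "
from h import *
print(env.hand_in())"
```

```text
the job is handed in; nothing more can be done
None
```

The foot was brought down onto the anvil (touch felt at roughly 30 N by torque), the ring was backed off about 0.98 rad (about 3.7 clicks) from the estimated first contact and let go, and the job is handed in at about 21 s; no verdict was returned.

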